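# Seat the gauge tote in the test bay and hold the suction plunger at its index

## Robot

A 7-joint arm with a two-finger parallel gripper is mounted at the origin on the work surface. World frame = base frame: x ahead of the robot, y to its left, z up, the work surface at z = 0. Lengths are in mm, angles in rad, forces in N, time in s.
With the tool pointing down it reaches from about 425 to 1025 mm from the base axis. Payload 9.4 kg.
Tool frame: the origin (TCP) lies at the very end of the fingers, on their centre line; the grasp point (between the pads) lies 19 mm behind it; x points along the fingers, y is the direction in which the jaws open and shut, and the axes are right-handed (so a half turn about x gives the same grasp; the last joint's range is limited). The gripper opens to 85 mm and grips with 20 to 120 N. Pads are 22 mm wide; open, the fingers measure 114 mm over their backs; the gripper's body (76 mm by 85 mm) begins 54 mm behind the grasp point. The pads swing forward as they close: fully open they stand 13 mm farther back than shut.
Start: joints at [1.04, 0.599, -0.003, 1.599, 0.002, 0.943, -0.08], TCP at [317.819, -651.625, 231.275] pointing down, gripper open.
Joint ranges: [-2.57, 2.57], [-0.35, 1.97], [-1.29, 1.29], [0.11, 2.56], [-1.05, 4.19], [0.11, 1.86], [-2.63, 2.63]. Speed limits (rad/s): [2.22, 2.22, 3.01, 3.01, 3.14, 3.14, 3.14].

## Interface

Orientations are given as a 3x3 rotation matrix whose columns are the frame's x, y, z axes.
In Python, from station import arm gives the robot as it stands. Calls block until the motion is done:
- arm.movep(position, orientation): joint-space move of the TCP to a pose.
- arm.servo_line(position, ori=None, vel=150): straight line of the TCP; ori=None keeps the orientation; vel is the mean speed in mm/s.
- arm.goto_joints(angles): joint-space move.
- arm.move_gripper(opening): finger opening in mm; the grip force is fixed at half the most; returns when the fingers have stopped.
- arm.sleep(seconds).
- arm.inverse_kinematics(position, orientation): joint angles nearest the present ones, or None.
- arm.get_obs(): the state.
- arm.read_camera(name): name is "scene" or "top" or "wrist"; returns the picture (420x560x3 uint8, red, green, blue); there is no depth.
- arm.camera_info(name): a dict with "fx", "fy", "cx", "cy" (pixels), "xyz" and "rotation" of the camera in the world. Camera axes: x right, y up, looking along -z (the intrinsics and any distortion apply to the point x, -y, -z); pixel columns grow to the right and rows downward; lengths in mm; the calibration is good to about 2 mm. A picture is of the moment at which its call begins: read the wrist's pose just before it. camera_info takes no time and is no camera call; for the wrist camera it gives the pose at the moment of the call.
A pose or a line that the arm cannot do raises arm.MotionError and nothing moves.
- arm.finish_job(): hands the job in, once; it reports no verdict.
The state is a dict: "t": time; "joint_positions": joint angles; "joint_vel": joint speeds; "joint_torque": joint torques, N m; "tool_pos": TCP position; "orientation": TCP orientation; "ft_force": force on the tool from outside, world axes, zero at the start; "wrist_torque": the same for the moment, N m; "opening": finger opening in mm.
Only numpy, scipy, OpenCV 4.12 (cv2) and the standard library are available. Lean on these libraries where they do the work, as an engineer would, in place of code of your own. Each camera call takes 0.05 s, during which the arm holds its last target.

## Task

Push the tote that carries the clipped gauge gently along the rollers, without lifting it, until it is fully home against the end wall of the test bay. Then take the upright handle of the suction pump's spring-return plunger, pull it out until the pointer on the plunger is level with the index rider on the rail beside it, and finish while still holding it there with the gripper: do not let go. Leave everything else on the bench where it is.

Things in the scene. Friction and masses are not known exactly. Their poses are not given: they have to be found in the camera images.
- track: Fixed roller track, 404 mm long (x), 132 wide (y), ending in an open-topped bay. Origin: underside centre; +x is the travel into the bay. 13 free rollers (x -185 to +175 mm), tops 35 mm above the bench. Side rails: inner faces y +-54, 50 high. Bay cheeks (x 102 to 202) and end wall are 85 high; the -x end is open
- bay_stop (a point): Middle of the inner face of the bay's end wall, 57 mm above the bench (track x = +190 mm). The front face of the tote meets this wall when it is fully home, its origin then at track x = +120 mm
- tote: Loose open aluminium tray, 140 (x) x 100 (y) x 45 mm high, about 0.5 kg, on the rollers, its +x along the track's +x. Origin: underside centre, so its rear face is at x = -70 mm. Near its front (x 17 to 47 mm) a post with a steel spring clip carries an upright round chrome gauge, 56 dia, top 86 mm above the tray's underside
- pump: Fixed suction pump on a grey base plate (x -170 to +140, y -100 to +43 mm, 10 thick). Origin: on the bench, below the middle of the front face of its lying cylinder (top 62 mm above the bench, running from x = -4 back to +130 mm). The plunger is pulled out along the pump's -x, up to 90 mm. Its spring always pulls it back in: about 5 N at rest and 110 N/m more, so 8 to 13 N at the index
- handle: Plunger with its black upright handle plate, 16 mm thick (x, = pump x), 36 wide (y), top 105 mm above the bench. Origin: the grip point, 85 mm above the bench, 20 under the top. Below it the 12 mm plunger rod runs back to the pump, its top 46 mm above the bench. At rest, fully in, it is at pump x = -60, y = 0 mm
- pointer_tip (a point): Tip of the flat steel pointer arm, 6 mm wide, that sticks out from the plunger towards the pump's -y, 66 mm from the rod's axis and 32 mm above the bench, at the same pump x as the middle of the handle
- index: Index rider: fixed upright brass fin 6 mm wide (x) on a brass foot 18 x 22 mm, on the rail along the pump's -y side, 80 mm from the rod's axis, top 52 mm above the bench. Origin: underside centre, below the fin; axes as the pump's. It is 30 to 70 mm ahead (pump -x) of the resting pointer; they are level when their pump x is the same
- cover: Bystander, loose, to be left alone: blue enamel dome cover, 100 dia x 60 high mm. Origin: its underside, middle
- screwdriver: Bystander, loose, to be left alone: brass adjusting screwdriver, 150 mm long, lying. Origin: below its middle
- fitting: Bystander, loose, to be left alone: copper capillary fitting, 26 dia x 42 high mm. Origin: its underside, middle
- bezel: Bystander, loose, to be left alone: spare bright bezel ring, 72 dia x 10 high mm, lying flat. Origin: its underside, middle
- jar: Bystander, loose, to be left alone: glass jar with steel lid, 56 dia x 75 high mm. Origin: its underside, middle
- weight: Bystander, loose, to be left alone: steel check weight, 44 dia x 62 high mm. Origin: its underside, middle
Mind the look-alikes: they are no part of the job. Of the things shaped like the tote, the aluminium one is meant.

How it is judged:
By the outcome, as a careful person would: the job done as asked, in the order asked, and still so for the second after the job is handed in, while the arm keeps its last pose, push and grip.
It also fails if it takes over 56 s, if anything falls off the work surface, if the arm or the gripper's body presses on something with over 40 N, if the wrist force passes 120 N, or if a joint passes its speed limit or range.

## Working session

There is one attempt and no reset: what is moved stays moved. The work goes in short steps, each a Python script; the robot and the scene stay as the last script left them, time stands still between calls to the robot, and variables do not carry over. Pictures are saved under pics/ and viewed, and the job is handed in when it is done.

```bash
ls; mkdir -p pics
python3 - <<'E'
from station import arm
import cv2
for n in ["scene","top","wrist"]:
    i=arm.camera_info(n); print(n,i)
    im=arm.read_camera(n); cv2.imwrite(f"pics/{n}0.png",im[:,:,::-1])
o=arm.get_obs(); print(o)
E
```

```text
pics
scene {'fx': 396.170926802271, 'fy': 396.170926802271, 'cx': 281.1187965314566, 'cy': 208.7270653964254, 'xyz': array([1066.64818394, -207.90912492,  927.01781053]), 'rotation': array([[ 0.31337582, -0.79307719,  0.52232573],
       [ 0.94947767,  0.27149753, -0.15742062],
       [-0.01696344,  0.54526844,  0.83808984]])}
top {'fx': 459.5167458805245, 'fy': 459.5167458805245, 'cx': 279.42052703646726, 'cy': 210.4237864153295, 'xyz': array([ 206.38956904,  -35.13158596, 1548.85892957]), 'rotation': array([[-0.00667824,  0.97443737, -0.22456005],
       [-0.99997082, -0.0073404 , -0.00211399],
       [-0.00370832,  0.22453938,  0.97445796]])}
wrist {'fx': 368.13832513595304, 'fy': 368.13832513595304, 'cx': 276.0962097858078, 'cy': 201.49160117429852, 'xyz': array([ 378.81496388, -622.41273589,  373.58833935]), 'rotation': array([[ 4.38158871e-01,  8.66007161e-01,  2.40932359e-01],
       [-8.98897442e-01,  4.22257380e-01,  1.16970481e-01],
       [-4.38192784e-04, -2.67825135e-01,  9.63467438e-01]])}
{'t': 0.15, 'joint_positions': array([ 1.0403119 ,  0.59994659, -0.0025203 ,  1.59995221,  0.0018105 ,
        0.94287375, -0.0798031 ]), 'joint_vel': array([ 0.0006797 , -0.00231508,  0.00078109, -0.00091237, -0.00097869,
        0.00024292,  0.00105447]), 'joint_torque': array([ 3.33321572e-03, -7.76996183e+01,  1.56638324e+00, -2.58234555e+01,
        1.24116839e-02,  6.75992676e-03, -2.61335180e-05]), 'tool_pos': array([ 317.64333565, -651.32275905,  230.60970551]), 'orientation': array([[-6.34292300e-04,  4.38407806e-01, -8.98775942e-01],
       [ 9.93123865e-04, -8.98775403e-01, -4.38408244e-01],
       [-9.99999306e-01, -1.17067481e-03,  1.34693063e-04]]), 'ft_force': array([1.25800216, 0.88241324, 0.21844147]), 'wrist_torque': array([-0.01220776, -0.00614834, -0.02620268]), 'opening': 85.66009318006654}
```

View pics/scene0.png

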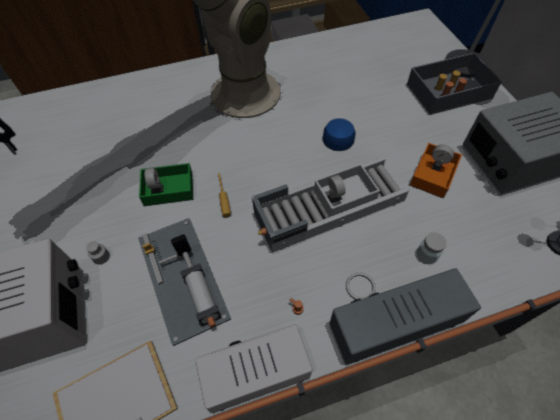

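View pics/top0.png

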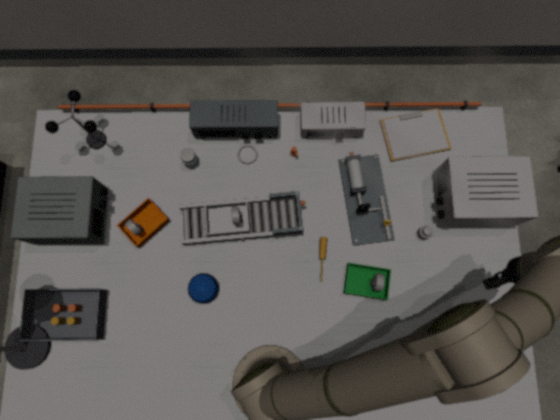

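View pics/wrist0.png

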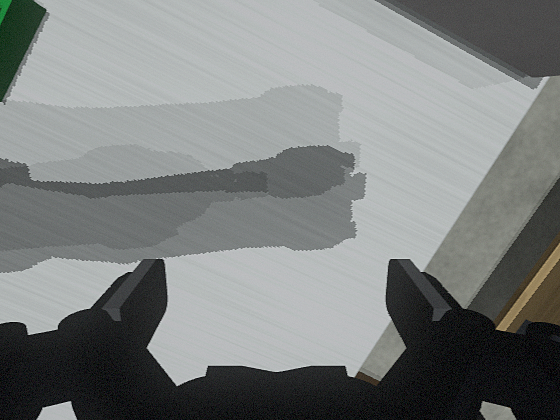

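The top view shows the track from (181,220) to (303,215), with the bay at its right end. The aluminium tote spans about 207–248. The pump handle is near (363,208) and the index near (388,222). The green and orange trays are look-alikes. I'll measure coarsely first, then look closer with the wrist camera.

```bash
cat > h.py <<'E'
import numpy as np, cv2
from station import arm
def ray(ci,u,v):
    d=np.array([(u-ci["cx"])/ci["fx"],-(v-ci["cy"])/ci["fy"],-1.0]); return np.array(ci["xyz"]),np.array(ci["rotation"])@d
def onz(ci,u,v,z):
    o,d=ray(ci,u,v); return o+d*(z-o[2])/d[2]
def proj(ci,p):
    q=np.array(ci["rotation"]).T@(np.array(p)-ci["xyz"]); return np.array([ci["cx"]+ci["fx"]*q[0]/-q[2], ci["cy"]-ci["fy"]*q[1]/-q[2]])
def snap(name,fn):
    ci=arm.camera_info(name); im=arm.read_camera(name)[:,:,::-1].copy(); cv2.imwrite(f"pics/{fn}.png",im); np.save(f"pics/{fn}.npy",ci,allow_pickle=True); return ci,im
def ld(fn): return np.load(f"pics/{fn}.npy",allow_pickle=True).item()
def down(yaw): # jaw dir y at angle yaw in the world xy-plane
    y=np.array([np.cos(yaw),np.sin(yaw),0]); x=np.array([0,0,-1.]); return np.stack([x,y,np.cross(x,y)],1)
E
python3 - <<'E'
from h import *
ci=arm.camera_info("top")
for n,u,v,z in [("tl",182,207,50),("tr",302,193,85),("bl",182,243,50),("br",302,234,85),("handle",363,208,105),("cyl",355,170,62),("idx",388,222,52),("toteL",207,220,80)]:
    print(n,onz(ci,u,v,z).round())
im=cv2.imread("pics/top0.png")
cv2.imwrite("pics/c1.png",cv2.resize(im[140:290,170:420],None,fx=3.2,fy=3.2,interpolation=cv2.INTER_CUBIC))
E
```

```text
tl [566. 295.  50.]
tr [ 602. -107.   85.]
bl [444. 290.  50.]
br [ 465. -104.   85.]
handle [ 545. -302.  105.]
cyl [ 688. -289.   62.]
idx [ 509. -392.   52.]
toteL [515. 205.  80.]
```

View pics/c1.png

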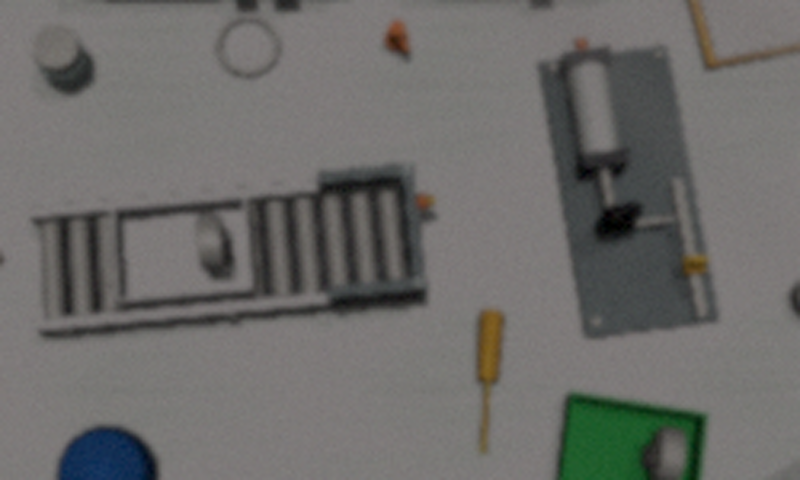

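Run:
```python
from h import *
try:
    arm.movep([570,-300,330],down(0)); snap("wrist","wp1")
    arm.movep([520,150,350],down(0)); snap("wrist","wt1")
except arm.MotionError as e: print(e)
o=arm.get_obs(); print(o["t"],o["joint_positions"].round(2),o["tool_pos"])
```

```text
3.5417 [ 0.02  0.29 -0.52  1.85  0.17  1.04 -0.57] [520.58520417 148.6960005  349.81086535]
```

View pics/wp1.png

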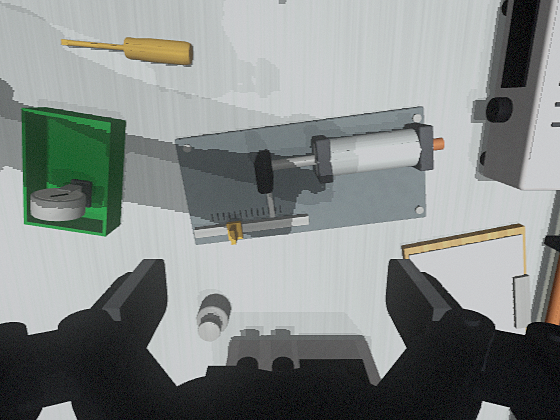

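View pics/wt1.png

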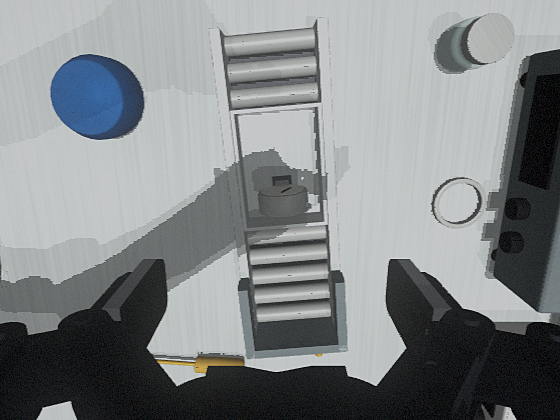

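The track view shows the tote's rear rim from (231,111) to (320,103), the rail tail ends near (210,28) and (328,18), and the bay end corners at (246,357) and (346,348). In the pump view the handle top is near (264,172) and the index fin near (234,230).

Run:
```python
from h import *
c=ld("wt1")
for n,u,v,z in [("railtail L",209.5,28,50),("railtail R",328,18,50),("toteRL",231,111,80),("toteRR",321,103,80),("toteFL",246,228,80),("toteFR",328,223,80),("endL",246,357,85),("endR",346,348,85),("cheekL",238,281,85),("cheekR",343,271,85)]: print(n,onz(c,u,v,z).round(1))
c=ld("wp1")
for n,u,v,z in [("b1",177,138,10),("b2",424,107,10),("b3",427,215,10),("b4",194,244,10)]: print(n,onz(c,u,v,z).round(1))
im=cv2.imread("pics/wp1.png"); cv2.imwrite("pics/c2.png",cv2.resize(im[120:260,170:330],None,fx=5,fy=4.2857,interpolation=cv2.INTER_CUBIC)) 
im=cv2.imread("pics/wt1.png"); cv2.imwrite("pics/c3.png",cv2.resize(im[10:150,200:340],None,fx=4,fy=4,interpolation=cv2.INTER_CUBIC))
```

```text
railtail L [447.6 291.2  50. ]
railtail R [578.1 301.   50. ]
toteRL [471.8 203.1  80. ]
toteRR [569.6 211.3  80. ]
toteFL [484.9  68.   80. ]
toteFR [582.1  74.1  80. ]
endL [ 481.  -108.4   85. ]
endR [610.7 -95.   85. ]
cheekL [473.9   1.1  85. ]
cheekR [601.8  14.2  85. ]
b1 [ 445.7 -281.4   10. ]
b2 [ 749.1 -245.2   10. ]
b3 [ 767.5 -383.    10. ]
b4 [ 457.9 -423.    10. ]
```

View pics/c2.png

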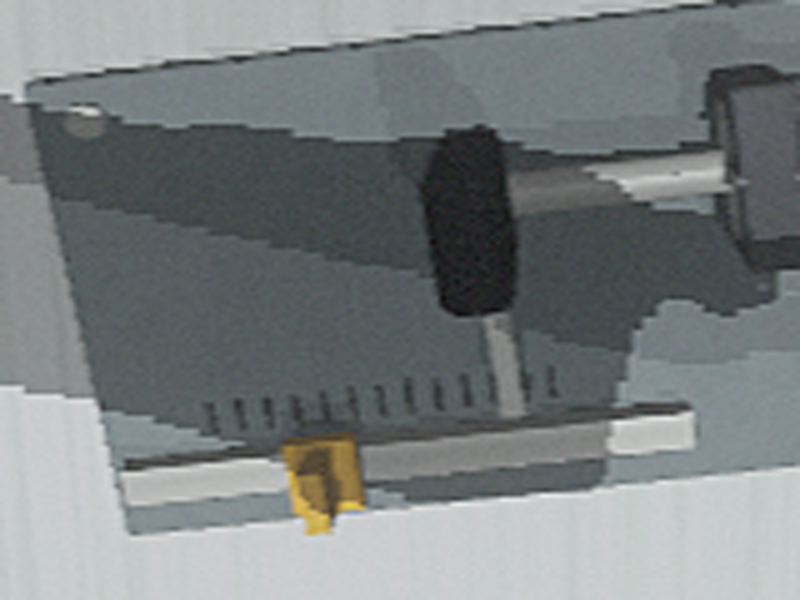

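View pics/c3.png

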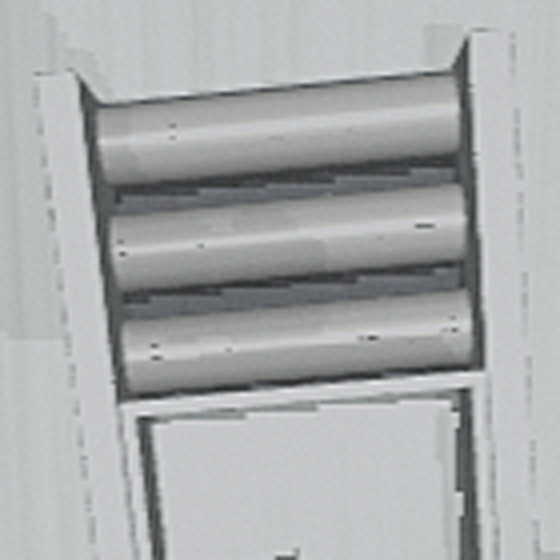

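```bash
cat > tr.py <<'E'
from h import *
A=np.array([512.9,296.1]);B=np.array([545.8,-101.7]);d=(B-A)/np.linalg.norm(B-A);mid=(A+B)/2
yaw=np.arctan2(d[0],-d[1])
def P(s,z,lat=0): return np.array([*(mid+d*s),z])
E
python3 - <<'E'
from tr import *
R=down(yaw); rear=(np.array([520.7,207.2])-mid)@d; print("rear",rear)
arm.move_gripper(0)
arm.movep(P(rear-48,130),R)
arm.servo_line(P(rear-48,52),vel=150)
f0=arm.get_obs()["ft_force"]
arm.servo_line(P(rear-14,52),vel=80)
o=arm.get_obs(); print(o["t"],o["tool_pos"],(o["ft_force"]-f0).round(1))
arm.servo_line(P(rear+20,52),vel=35)
o=arm.get_obs(); print(o["t"],o["tool_pos"],(o["ft_force"]-f0).round(1))
np.save("f0.npy",f0)
snap("wrist","wt2"); snap("scene","s2")
E
```

```text
rear -110.33867668144978
6.5167 [519.28620848 220.73006658  52.14973649] [-1.   0.8 -0.9]
7.6417 [521.77124917 187.22714304  51.97984565] [0.3 0.8 0.5]
```

View pics/wt2.png

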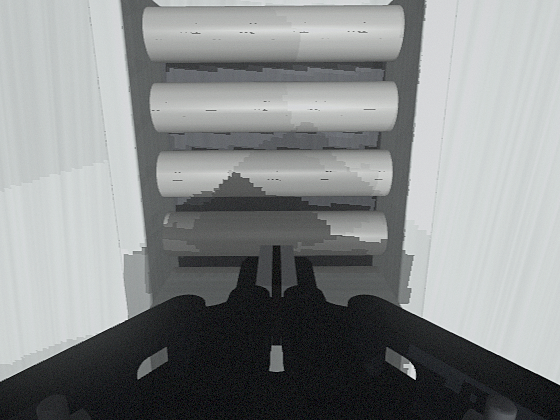

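View pics/s2.png

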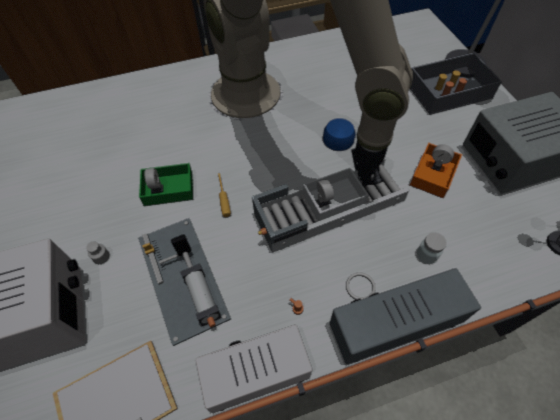

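The scene view shows the tote moved from about (345,188) to (333,195), and the tool is central between the rails. I'll continue the push and watch the force as it reaches the wall.

Run:
```python
from tr import *
f0=np.load("f0.npy")
d3=np.array([*d,0])
arm.servo_line(P(20,52),vel=45)
s=20
while s<60:
    s+=2.5; arm.servo_line(P(s,52),vel=15)
    o=arm.get_obs(); f=-(o["ft_force"]-f0)@d3
    print(round(s,1),round((o["tool_pos"][:2]-mid)@d,1),round(f,1))
    if f>6: break
print(o["t"]); snap("scene","s3")
```

```text
22.5 22.8 0.3
25.0 25.3 -0.1
27.5 27.8 0.0
30.0 30.2 0.1
32.5 32.8 0.4
35.0 35.2 0.4
37.5 37.8 0.5
40.0 39.3 4.4
42.5 39.3 12.0
13.1917
```

Run:
```python
import cv2
im=cv2.imread("pics/s3.png"); cv2.imwrite("pics/c4.png",cv2.resize(im[140:270,220:430],None,fx=3.8,fy=3.8,interpolation=cv2.INTER_CUBIC))
```

```text
(no output)
```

View pics/c4.png

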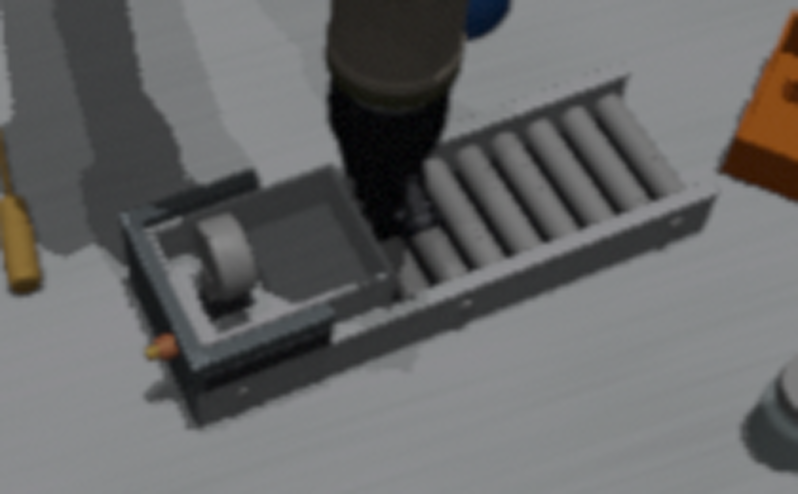

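Force rose sharply at TCP s = 39.3 mm, which matches the predicted home position of 39. The picture shows the tote's front face against the end wall. Next I back off, check from above, and move to the pump.

Run:
```python
from tr import *
f0=np.load("f0.npy")
arm.servo_line(P(10,52),vel=80)
arm.servo_line(P(5,200),vel=250)
arm.movep([550,20,300],down(yaw)); snap("wrist","wt3")
arm.movep([550,-255,225],down(0.1237)); arm.sleep(0.1); snap("wrist","wp2")
o=arm.get_obs(); print(o["t"],o["tool_pos"]); print(arm.camera_info("wrist")["xyz"])
```

```text
16.4083 [ 550.83364967 -253.01037623  225.64384007]
[ 542.45345367 -186.59058748  368.74254796]
```

View pics/wt3.png

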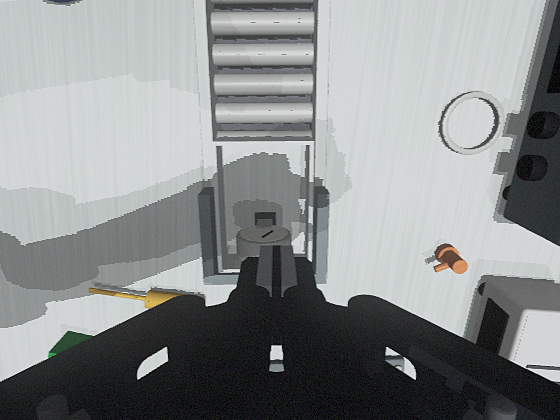

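View pics/wp2.png

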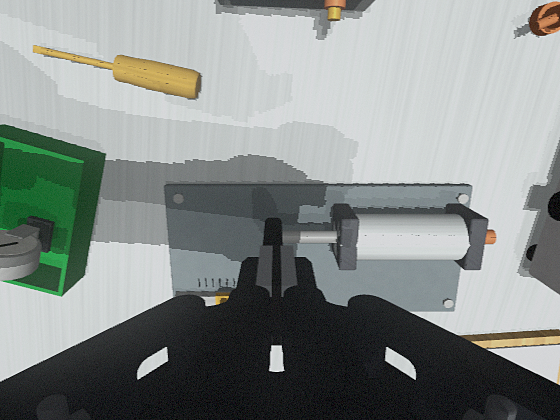

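The tote's rear rim is at row 142 and its front rim lies against the end wall at about row 275. In the pump view the fingers hide the handle, so I'll open them and look from further over.

Run:
```python
from tr import *
arm.movep([535,-345,225],down(0.1237)); arm.move_gripper(60); arm.sleep(0.1); snap("wrist","wp3")
o=arm.get_obs(); print(o["t"],o["tool_pos"],o["joint_positions"].round(2))
```

```text
17.6083 [ 534.99511956 -344.99547997  224.97199837] [ 0.83  0.55 -0.53  1.79  0.34  0.89  0.28]
```

View pics/wp3.png

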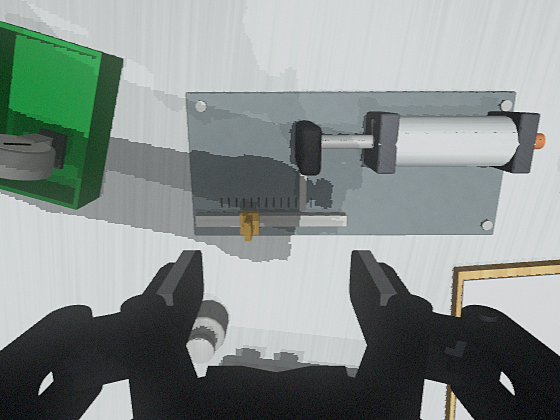

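Run:
```python
from h import *
c=ld("wp3")
P={}
for n,u,v,z in [("b1",187,93,10),("b2",515.5,92,10),("b3",492.5,235,10),("b4",195,235,10)]: P[n]=onz(c,u,v,z)[:2]; print(n,P[n].round(1))
ex=(P["b2"]-P["b1"]);print(np.linalg.norm(ex),np.arctan2(ex[1],ex[0])); ex=P["b3"]-P["b4"];print(np.linalg.norm(ex),np.arctan2(ex[1],ex[0]))
im=cv2.imread("pics/wp3.png"); cv2.imwrite("pics/c5.png",cv2.resize(im[110:250,190:350],None,fx=5,fy=4.2857,interpolation=cv2.INTER_CUBIC))
```

```text
b1 [ 443.7 -283.4]
b2 [ 747.6 -244.8]
b3 [ 766.1 -385.6]
b4 [ 460.2 -423.6]
306.3677246836953 0.12635985550392267
308.19030522476646 0.12350199400463752
```

View pics/c5.png

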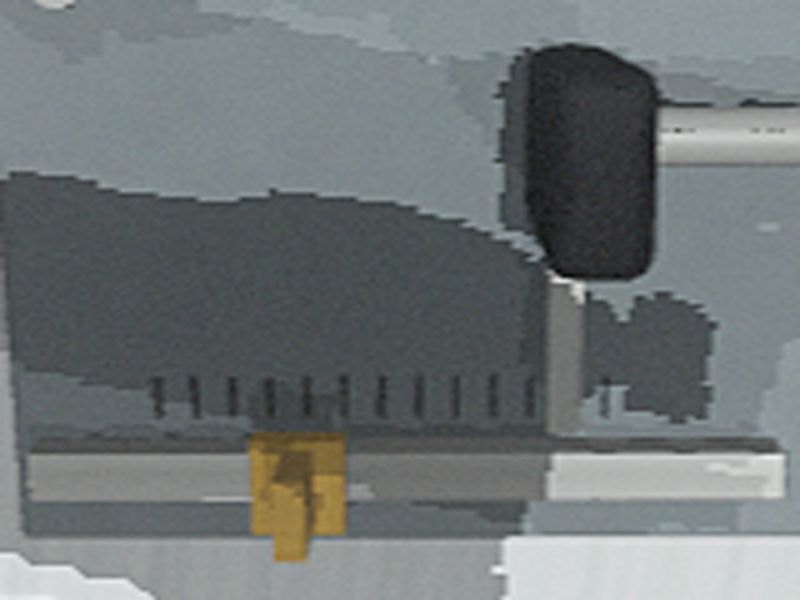

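Run:
```python
from h import *
c=ld("wp3"); a=0.125; ex=np.array([np.cos(a),np.sin(a)]); ey=np.array([-ex[1],ex[0]])
b1=onz(c,187,93,10)[:2]; b4=onz(c,195,235,10)[:2];b2=onz(c,515.5,92,10)[:2];b3=onz(c,492.5,235,10)[:2]
O=np.mean([b1+170*ex-43*ey,b4+170*ex+100*ey,b2-140*ex-43*ey,b3-140*ex+100*ey],0);print("O",O)
k=lambda u,v,z:(lambda p:(p.round(1),((p-O)@ex).round(1),((p-O)@ey).round(1)))(onz(c,u,v,z)[:2])
f=lambda x,y:(190+x/5,110+y/4.2857)
for n,x,y,z in [("ptr tip",566,433,32),("ptr root",563,280,32),("handle top L",537,155,105),("handle top R",655,155,105),("handle top T",580,45,105),("handle top B",600,280,105),("fin tip bottom",291,560,52),("foot L",250,490,26),("foot R",347,490,26)]:
    print(n,*k(*f(x,y),z))
c=ld("wp1"); f=lambda x,y:(170+x/5,120+y/4.2857)
print("view1")
for n,x,y,z in [("ptr tip",513,415,32),("handle mid",470,222,105),("fin tip",318,532,52)]: print(n,*k(*f(x,y),z))
```

```text
O [ 615.74848737 -304.19865647]
ptr tip [ 565.3 -377.6] -59.2 -66.5
ptr root [ 559.8 -343.3] -60.4 -31.8
handle top L [ 545.9 -308.8] -69.8 4.2
handle top R [ 562.6 -306.7] -53.0 4.2
handle top T [ 549.4 -290.3] -64.1 22.0
handle top B [ 558.  -328.6] -60.4 -17.0
fin tip bottom [ 516.9 -406.1] -110.8 -88.8
foot L [ 506.3 -400.5] -120.6 -81.9
foot R [ 525.2 -398.2] -101.5 -81.9
view1
ptr tip [ 564.3 -377.8] -60.2 -66.6
handle mid [ 556.8 -306.1] -58.7 5.4
fin tip [ 516.6 -406.3] -111.1 -88.9
```

Two views agree: the index is at pump x ≈ -111 and the pointer at ≈ -60, so the pull is about 51 mm. I'll check whether the grasp can be turned so the wrist camera faces the pointer side.

Run:
```python
from h import *
for y in [0.125,0.125+np.pi,0.125+np.pi/2,.125-np.pi/2]:
    for p in [[555.5,-310,66],[505,-316,66]]:
        q=arm.inverse_kinematics(p,down(y)); print(round(y,2),None if q is None else np.round(q,2))
```

```text
0.12 [ 0.69  0.73 -0.41  1.91  0.5   0.6   0.08]
0.12 [ 0.73  0.7  -0.4   2.01  0.51  0.54  0.1 ]
3.27 [ 0.23  0.72  0.29  1.94 -0.38  0.53 -2.23]
3.27 [ 0.29  0.69  0.27  2.04 -0.38  0.47 -2.18]
1.7 [ 0.91  0.83 -0.78  1.9   0.83  0.78  1.35]
1.7 [ 0.96  0.79 -0.77  1.99  0.85  0.72  1.35]
-1.45 [ 0.47  0.7  -0.07  1.93  0.09  0.52 -1.11]
-1.45 [ 0.51  0.67 -0.07  2.02  0.1   0.46 -1.08]
```

Run:
```python
from h import *
a=0.125; R=down(a+np.pi)
arm.movep([555.5,-310,180],R)
arm.move_gripper(44)
arm.servo_line([555.5,-310,125],vel=150)
arm.sleep(0.1); snap("wrist","wp4"); snap("scene","s4")
o=arm.get_obs(); print(o["t"],o["tool_pos"],o["opening"])
```

```text
20.85 [ 556.05397979 -310.34550128  126.09070784] 43.96083876983588
```

View pics/wp4.png

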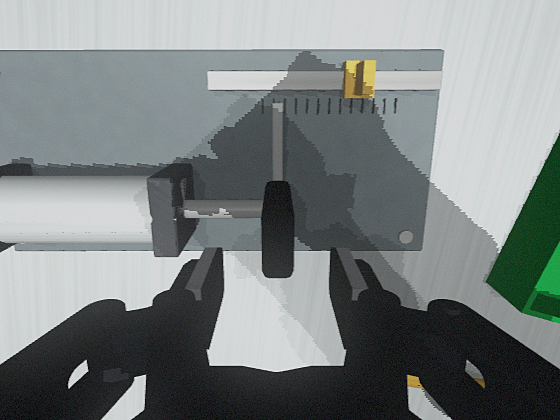

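View pics/s4.png

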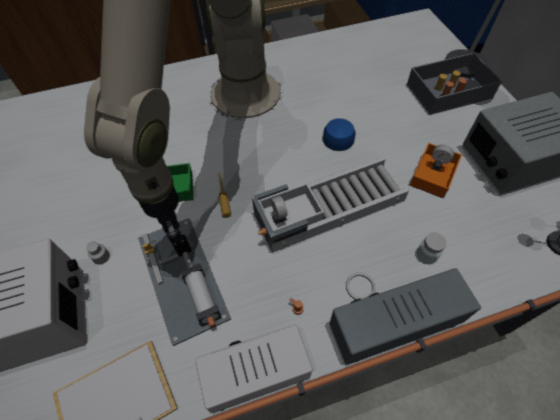

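The handle at column 278 is centred between the fingers (about 222 and 330), and the tote is still home in the scene view. Descending to grip.

Run:
```python
from h import *
f=lambda o:(round(o["t"],2),o["tool_pos"].round(1),o["ft_force"].round(1),o["wrist_torque"].round(2),round(o["opening"],1))
print(f(arm.get_obs()))
arm.servo_line([555.5,-310,66],vel=100); print(f(arm.get_obs()))
arm.move_gripper(0); print(f(arm.get_obs()))
snap("wrist","wp5")
```

```text
(20.85, array([ 556.1, -310.3,  126.1]), array([0.2, 0.7, 0.8]), array([-0.02,  0.01,  0.02]), 44.0)
(21.59, array([ 555.6, -310.3,   66.2]), array([0.2, 0.3, 0.2]), array([ 0.  ,  0.02, -0.06]), 44.1)
(21.95, array([ 555.5, -310.2,   66.8]), array([-2.1, -0.2,  6.5]), array([0.11, 0.46, 0.06]), 14.9)
```

View pics/wp5.png

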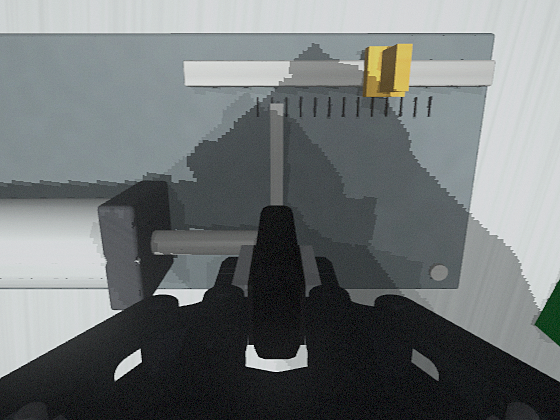

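The handle is gripped at about 15 mm opening. The pointer tip at (277,105) and the index fin at about (398,68) are both in view. I'll pull 45 mm and then measure.

```bash
cat > pm.py <<'E'
from h import *
a=0.125; ex=np.array([np.cos(a),np.sin(a)]); ey=np.array([-ex[1],ex[0]]); O=np.array([615.75,-304.2])
g=np.array([555.5,-310.2])
def k(c,u,v,z):
    p=onz(c,u,v,z)[:2]; return ((p-O)@ex).round(2),((p-O)@ey).round(2)
f=lambda o:(round(o["t"],2),o["tool_pos"].round(1),((o["tool_pos"][:2]-g)@ex).round(2),o["ft_force"].round(1),o["wrist_torque"].round(2),round(o["opening"],1))
def pull(dd,vel=30): 
    arm.servo_line([*(g-dd*ex),66.5],vel=vel); arm.sleep(0.3); print(f(arm.get_obs()))
E
python3 - <<'E'
from pm import *
pull(15);pull(45,40)
c,im=snap("wrist","wp6")
cv2.imwrite("pics/c6.png",cv2.resize(im[20:160,200:360],None,fx=5,fy=4.2857,interpolation=cv2.INTER_CUBIC))
E
```

```text
(22.95, array([ 542.7, -311.8,   66.9]), np.float64(-12.86), array([ 6.7,  0.1, -2.1]), array([ 0.17, -0.94, -0.05]), 15.4)
(24.15, array([ 514. , -315.5,   66.9]), np.float64(-41.83), array([10.1,  0.8, -2.9]), array([ 0.25, -1.39, -0.04]), 15.5)
```

View pics/c6.png

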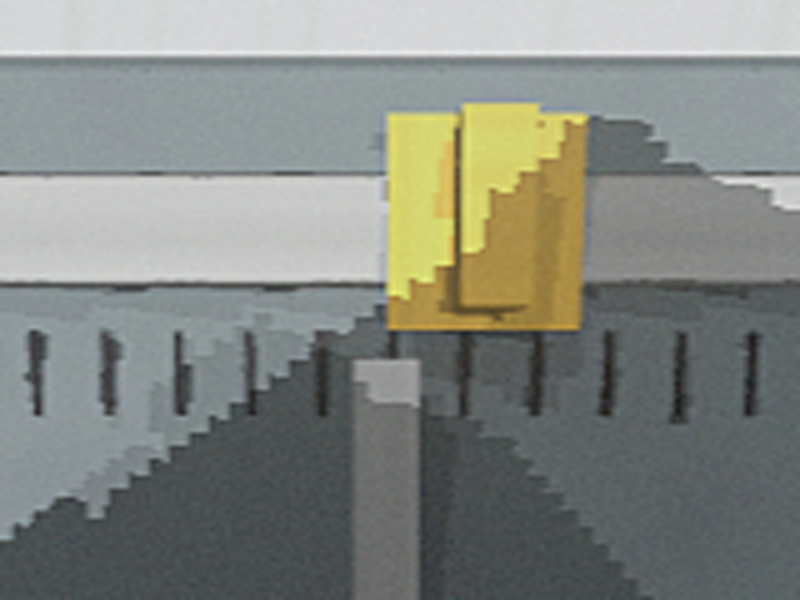

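View pics/wp6.png

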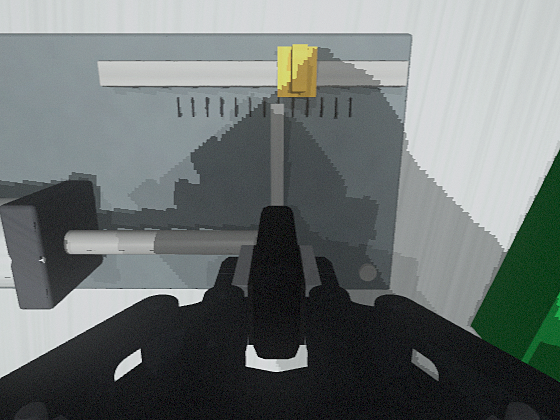

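Run:
```python
from pm import *
c=ld("wp6"); F=lambda x,y:(200+x/5,20+y/4.2857)
print(c["xyz"])
for n,x,y,z in [("ptrL",353,365,32),("ptrR",420,365,32),("ptr c33",386.5,365,33),("finL",462,106,52),("finR",540,106,52),("footL",388,118,29),("footR",587,118,29),("footL",388,328,29),("footR",581,328,29)]: print(n,*k(c,*F(x,y),z))
```

```text
[ 522.18146208 -383.10780819  210.06690566]
ptrL -99.34 -64.51
ptrR -105.62 -64.52
ptr c33 -102.48 -64.53
finL -108.47 -88.07
finR -114.69 -88.07
footL -102.56 -89.99
footR -120.76 -90.0
footL -102.61 -68.43
footR -120.86 -68.45
```

The pointer is at -102.5 and the index at -111.6, so 9.1 mm remains.

Run:
```python
from pm import *
pull(54.4,20)
c,im=snap("wrist","wp7")
cv2.imwrite("pics/c7.png",cv2.resize(im[20:160,200:360],None,fx=5,fy=4.2857,interpolation=cv2.INTER_CUBIC))
```

```text
(25.12, array([ 505. , -316.7,   66.9]), np.float64(-50.94), array([10.5,  1.2, -3.5]), array([ 0.35, -1.57, -0.08]), 15.5)
```

View pics/c7.png

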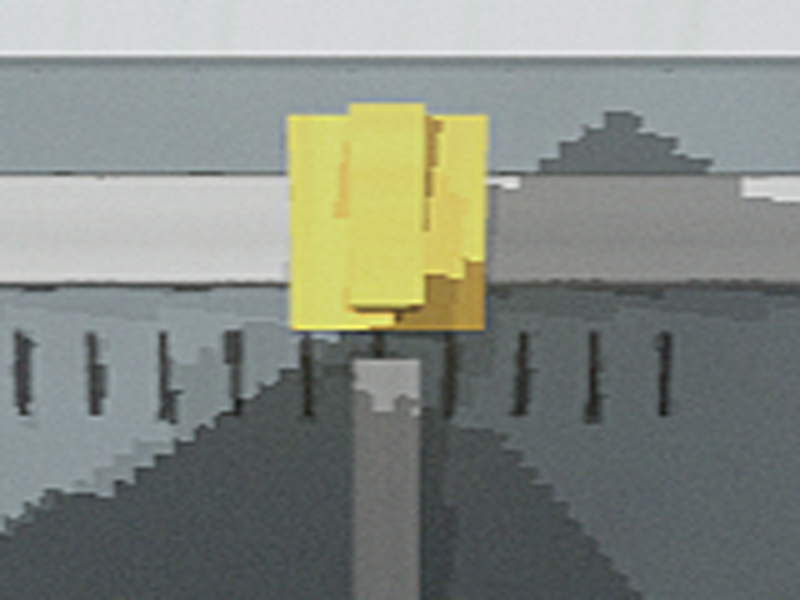

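Pointer centre (387), fin centre (387) and foot centre (388) line up in the crop. I'll check for drift and look at the scene once more before handing in.

Run:
```python
from pm import *
arm.sleep(1.0); print(f(arm.get_obs()))
c,im=snap("wrist","wp8")
F=lambda x,y:(200+x/5,20+y/4.2857)
c=ld("wp7")
for n,x,y,z in [("ptrL",353,365,32),("ptrR",420,365,32),("finL",349,106,52),("finR",425,106,52),("footL",288,118,29),("footR",488,118,29)]: print(n,*k(c,*F(x,y),z))
d=cv2.absdiff(im,cv2.imread("pics/wp7.png")); print("diff",d[20:160,200:360].mean())
snap("scene","s8"); im=cv2.imread("pics/s8.png"); cv2.imwrite("pics/c8.png",cv2.resize(im[130:330,130:430],None,fx=2.66,fy=2.66,interpolation=cv2.INTER_CUBIC))
```

```text
(26.17, array([ 505. , -316.7,   66.8]), np.float64(-50.89), array([10.4,  0.4, -4.3]), array([ 0.28, -1.58, -0.16]), 15.4)
ptrL -108.41 -64.53
ptrR -114.68 -64.54
finL -108.52 -88.08
finR -114.59 -88.08
footL -102.46 -90.0
footR -120.76 -90.02
diff 2.4252083333333334
```

View pics/c8.png

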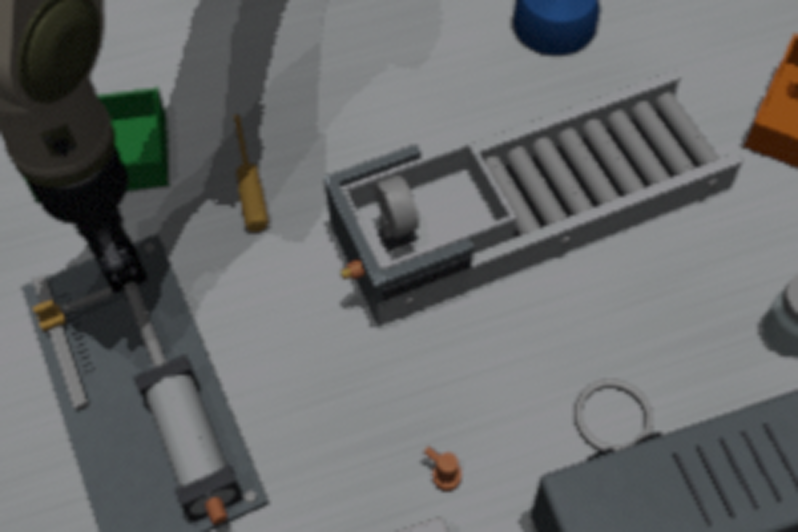

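Before handing in, I'll confirm from the post-release picture wt3 that the tote didn't creep back.

Run:
```python
from tr import *
c=ld("wt3"); im=cv2.imread("pics/wt3.png")
for u,v,z in [(265,140,80),(265,142,80)]: print(((onz(c,u,v,z)[:2]-mid)@d).round(1))
for u,v in [(212,284),(322,284)]: print(((onz(c,u,v,85)[:2]-mid)@d).round(1))
cv2.imwrite("pics/c9.png",cv2.resize(im[130:290,195:335],None,fx=5,fy=3.7,interpolation=cv2.INTER_CUBIC))
```

```text
50.7
52.6
203.4
203.4
```

View pics/c9.png

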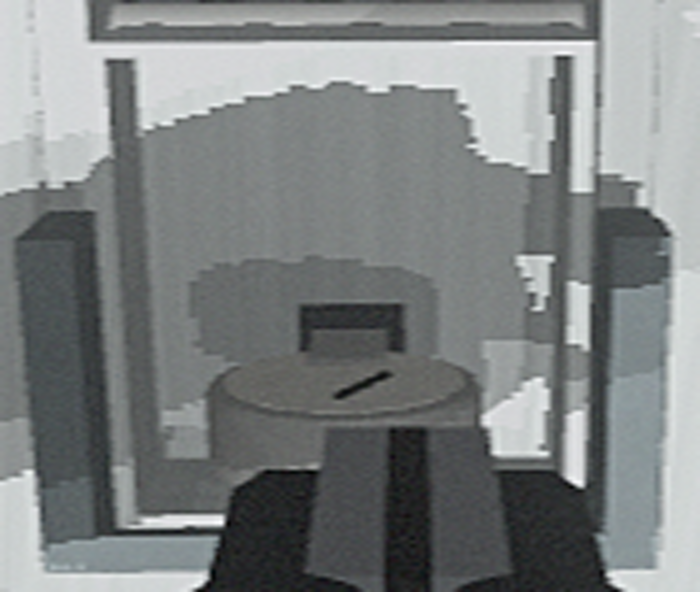

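```bash
python3 -c "
from pm import *
print(f(arm.get_obs())); arm.finish_job()"
```

```text
(26.27, array([ 505. , -316.7,   66.9]), np.float64(-50.93), array([10.5,  0.2, -4.2]), array([ 0.29, -1.54, -0.05]), 15.4)
the job is handed in; nothing more can be done
```

The aluminium tote is home against the end wall. The plunger is pulled out level with the index and was still held by the gripper when I handed the job in at about 26 s; the interface gives no verdict.

- **Tote:** I pushed it with closed fingers at 15–45 mm/s. The push force rose to 12 N at the predicted home position. After I backed off, the rear rim to the outer face of the end wall measured 152.7 mm, against 152 mm expected, so it did not roll back noticeably.
- **Plunger:** I gripped the handle across its thickness and pulled it out 51 mm. In the wrist image the pointer is at pump x = -111.5 and the index fin at -111.6, within the measuring error of well under 1 mm. The position held steady for 1 s, with a wrist force of about 10.5 N along the pull.
- **Bystanders:** those visible in the last scene view (cover, screwdriver, fitting and bezel fully, jar partly) look unmoved. The weight fell outside that view and was not checked again at the end.
- **Disagreement:** the arm gave about 3.5 mm under the spring load, so I set the final position from the camera, not from the commanded travel.

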